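# Clear the run-out sweet canister's portion wheel and take off its lid of unknown hand

## Robot

A 6-joint arm with a two-finger parallel gripper is mounted at the origin on a cart in front of the work surface, level with it; the furniture and walls round the work are solid. World frame = base frame: x ahead of the robot, y to its left, z up, the work surface at z = 0. Lengths are in mm, angles in rad, forces in N, time in s.
With the tool pointing down it reaches from about 350 to 775 mm from the base axis. Payload 7.3 kg.
Tool frame: the origin (TCP) lies on the mounting face of the last link; the fingertips stand 178 mm ahead of it and the grasp point (between the pads) lies 159 mm ahead of it; z points along the fingers, y is the line along which they close (so a half turn about z gives the same grasp; the last joint's range is limited). The gripper opens to 92 mm and grips with 3 to 60 N. Pads are 19 mm wide; open, the fingers measure 130 mm over their backs; the gripper's body (75 mm by 190 mm) begins 47 mm behind the grasp point.
Start: joints at [-1.494, 0.342, 1.524, -0, 1.275, -0.146], TCP at [116.025, -512.022, 404.741] pointing down, gripper open.
Joint ranges: [-2.53, 2.53], [-0.77, 2.02], [0.04, 2.7], [-1, 4.14], [0.28, 2.66], [-3.11, 3.11]. Speed limits (rad/s): [2.57, 2.57, 3.14, 3.14, 3.14, 3.14].

## Interface

Orientations are given as [roll, pitch, yaw] about the fixed x, y, z axes, in that order (R = Rz(yaw) Ry(pitch) Rx(roll)).
In Python, from plant import bot gives the robot as it stands.
- The arm moves only by the tool shift_gripper, called as a command line: name --argument value ..., lists and objects as JSON in quotes. Schema: {"type":"object","properties":{"steps":{"type":"array","items":{"type":"object","properties":{"aperture":{"type":"number"},"sx":{"type":"number"},"sy":{"type":"number"},"sz":{"type":"number"},"turn":{"type":"number"}},"additionalProperties":false,"required":["aperture"]},"minItems":1,"maxItems":5},"only":{"type":"string"},"quiet":{"type":"boolean"},"lines":{"type":"string"}},"required":["steps"],"additionalProperties":false}. steps is a list of rows, 1 to 5 of them, each an object with the fields aperture (the finger opening in mm), sx, sy, sz (the shift in units of 5 mm), turn (a turn about the tool's z in units of 0.1 rad); a field left out counts as zero (the opening has to be given); each row is the pose to reach, as a shift and turn from the pose commanded when the call began, along the tool's axes at that moment; what a row does not reach only later rows make up. A row lasts 1/8 s, in which the tool goes at most 62.5 mm and 0.188 rad, less where a joint would pass 70% of its speed; a pose out of reach is approached as far as the arm can. The fingers move at their own pace and stop on an object; the grip force is fixed at half the most. Time passes only in rows, so rows that do not move let the fingers close. The tool returns the time, the measured TCP pose, the force, the opening and the grip force at its end. only (a regular expression) keeps the lines of the reply that match it, lines (a string "A,B") keeps lines A to B, and quiet returns only ok. Input that does not fit is refused with a message, and nothing moves.
- bot.get_obs(): the state, without advancing time (a new reading comes with each control period).
- bot.capture(name): name is "side" or "top" or "wrist"; returns a dict with "color" (400x640x3 uint8, red, green, blue), "K" (3x3 intrinsics, pixels), "R" (3x3) and "t" (3): a world point X has camera coordinates R X + t. Camera axes: x right, y down, z forward; pixel columns grow to the right and rows downward; lengths in mm; the calibration is good to about 2 mm. A picture is of the moment at which its call begins. There is no depth.
- bot.close_job(): hands the job in; it is judged then, once.
The state is a dict: "time": time; "joint_positions": joint angles; "dq": joint speeds; "tau": joint torques, N m; "tool_pos": TCP position; "tcp_rot": TCP orientation; "contact_force": force on the tool from outside, world axes, zero at the start; "moment": the same for the moment, N m; "grip_width": finger opening in mm; "finger_force": force on a finger pad.
Only numpy, scipy, OpenCV 4.12 (cv2) and the standard library are available. Lean on these libraries where they do the work, as an engineer would, in place of code of your own. Each camera call takes 0.05 s, during which the arm holds its last target. There are 200 camera calls.

## Task

One canister of the twin sweet dispenser has run out and is to be refilled. First clear its portion wheel: pull that canister's lever down through its whole stroke and ease it back up slowly to rest, without letting it snap. Then twist that canister's lid off - nobody knows which way it unscrews, so find out by trying - and finish while holding the lid in the gripper, level and a few centimetres straight above its neck, ready for the refill; leave the full canister's lever and lid and everything else as they are.

Things in the scene. Friction and masses are not known exactly. Their poses are not given: they have to be found in the camera images.
- dispenser: Twin sweet dispenser, fixed: steel foot plate 205 (x) by 300 mm (y); two clear canisters, 100 mm across, shoulders 213 mm up, axes 85 mm left and right of the middle, each over a white wheel drum with a chute to the front. Origin: centre of the underside on the table; own x to the back (levers face the robot), y to its left, z up. Stands anywhere within 8 by 14 cm, turned up to 0.2 rad.
- sweets_full: The chocolate drops of the full canister, 55 mm deep, seen through its wall. Fixed. Origin: on that canister's axis at its floor, 150 mm above the table. In the left or the right canister.
- sweets_few: Five last chocolate drops on the floor of the canister that has run out: marks the EMPTY canister, the one to work on. Fixed. Origin: on that canister's axis at its floor, 150 mm above the table. Left or right.
- lever_left (a joint): Portion lever of the left (+y) canister, rad: 0 at rest against its upper stop, 0.87 pulled down to the lower stop. Hinges about a level axis along the dispenser's y. At 0 it points to the front and 40 degrees up, at 0.87 to the front and 10 degrees below level. Its spring pulls it up again: 1 N at the ball at rest, 6 N pulled down; let go there, it snaps back at 4 rad/s or more.
- ball_left (a point): Centre of the black ball (32 mm across) at the end of the left lever, 160 mm from its axle; moves with the lever. At rest 123 mm in front of the axle and 208 mm above the table; pulled down 158 mm in front and 77 mm above the table. Free all round: can be gripped from above, fingers left and right of it, and turns in the grip.
- axle_left (a point): Hinge axis of the left lever, in the middle of its hub, 154 mm to the left of the dispenser's middle, 105 mm above the table. Fixed to the dispenser.
- lever_right (a joint): Portion lever of the right (-y) canister, rad: 0 at rest against its upper stop, 0.87 pulled down to the lower stop. Hinges about a level axis along the dispenser's y. At 0 it points to the front and 40 degrees up, at 0.87 to the front and 10 degrees below level. Its spring pulls it up again: 1 N at the ball at rest, 6 N pulled down; let go there, it snaps back at 4 rad/s or more.
- ball_right (a point): Centre of the black ball (32 mm across) at the end of the right lever, 160 mm from its axle; moves with the lever. At rest 123 mm in front of the axle and 208 mm above the table; pulled down 158 mm in front and 77 mm above the table. Free all round: can be gripped from above, fingers left and right of it, and turns in the grip.
- axle_right (a point): Hinge axis of the right lever, in the middle of its hub, 154 mm to the right of the dispenser's middle, 105 mm above the table. Fixed to the dispenser.
- lid_left: Black twist-off lid of the left (+y) canister, loose, 60 to 130 g: skirt 74 mm across, 24 mm high; on it a round fluted grip 40 mm across, 24 to 54 mm above the origin. Origin: centre of the skirt's underside, z up; closed, 217 mm above the table. Three lugs in the skirt hook under the neck's thread starts; until it is loosened it lifts and shifts by 1 to 2 mm only.
- seat_left (a point): Origin of the left lid when closed, on the canister's axis, 217 mm up; neck rim 18 mm higher. One neck loosens anticlockwise, the other clockwise seen from above; which is which changes and is hidden. The right way, the lid turns easily and lifts off anywhere from 1.0 to 1.5 rad of turn (1.2 is best; then a stop). The wrong way it stops within 0.1 rad and slips in the fingers.
- lid_right: Black twist-off lid of the right (-y) canister, loose, 60 to 130 g: skirt 74 mm across, 24 mm high; on it a round fluted grip 40 mm across, 24 to 54 mm above the origin. Origin: centre of the skirt's underside, z up; closed, 217 mm above the table. Three lugs in the skirt hook under the neck's thread starts; until it is loosened it lifts and shifts by 1 to 2 mm only.
- seat_right (a point): Origin of the right lid when closed, on the canister's axis, 217 mm up; neck rim 18 mm higher. One neck loosens anticlockwise, the other clockwise seen from above; which is which changes and is hidden. The right way, the lid turns easily and lifts off anywhere from 1.0 to 1.5 rad of turn (1.2 is best; then a stop). The wrong way it stops within 0.1 rad and slips in the fingers.
- tin_left: Round pastille tin, 63 mm across, 27 mm high, standing on the foot plate under a chute. Bystander. Origin: centre of its underside.
- tin_right: Round pastille tin, 63 mm across, 27 mm high, standing on the foot plate under a chute. Bystander. Origin: centre of its underside.
- scoop: Steel sweet scoop with black handle, 203 mm long, 68 mm high, lying in front of the dispenser. Bystander. Origin: centre of its underside.
- price_labeller: Blue and black label gun lying on its side, 153x193x46 mm, at the front right. Bystander. Origin: centre of its underside.
- ribbon_roll_wide: Red ribbon roll, 76x62x38 mm, at the right. Bystander. Origin: centre of its underside.
- ribbon_roll_flat: Gold ribbon roll, 76x73x25 mm, at the right. Bystander. Origin: centre of its underside.
- pen: White and black pen, 135 mm long, 16 mm thick, lying at the front left. Bystander. Origin: centre of its underside.

How it is judged:
By the outcome, as a careful person would: the job done as asked, in the order asked, and still so for the second after the job is handed in, while the arm keeps its last pose, push and grip.
It also fails if it takes over 67 s, if anything falls off the work surface, if the arm or the gripper's body presses on something with over 40 N, if the wrist force passes 120 N, or if a joint passes its speed limit or range.

## Working session

There is one attempt and no reset: what is moved stays moved. The work goes in short steps, Python scripts to look and compute and a tool call to move; the robot and the scene stay as the last step left them, time stands still between calls to the robot, and variables do not carry over. Pictures are saved under pics/ and viewed, at most 10 in all, crops included, and the job is handed in when it is done.

```bash
ls; mkdir -p pics
```

Run:
```python
from plant import bot
import cv2
for n in("top","side"):
    c=bot.capture(n); cv2.imwrite(f"pics/{n}0.png",c["color"][:,:,::-1]); print(n,c["K"].tolist(),c["R"].tolist(),c["t"].tolist())
o=bot.get_obs();print(o["tool_pos"],o["tcp_rot"],o["time"],o["grip_width"])
```

```text
pics
plant.py
top [[416.4948380055616, 0.0, 322.1499215859575], [0.0, 416.4948380055616, 199.1902136672714], [0.0, 0.0, 1.0]] [[-0.0004935010792965108, -0.9999863474015624, 0.0052020637410890806], [-0.990950424040156, -0.0002092314755772805, -0.13422821356490455], [0.13422746943647837, -0.005221229038382441, -0.9909367917359858]] [-24.986191623869292, 517.6774137106447, 1102.0556129488994]
side [[381.9395634998838, 0.0, 319.0798398659667], [0.0, 381.9395634998838, 199.79215824569042], [0.0, 0.0, 1.0]] [[0.9723068546948772, -0.23290956187640074, -0.01930068133247435], [-0.13380191877890163, -0.48705089561277615, -0.8630634227065103], [0.19161530952520178, 0.8417449501299875, -0.5047266706705972]] [-490.73727824395996, 186.6735451486722, 871.3025577668284]
[ 116.01077129 -511.89807903  404.11171327] [-3.14017536e+00 -2.06454483e-04  2.22775851e-01] 0.1 92.03005691004807
```

View pics/top0.png

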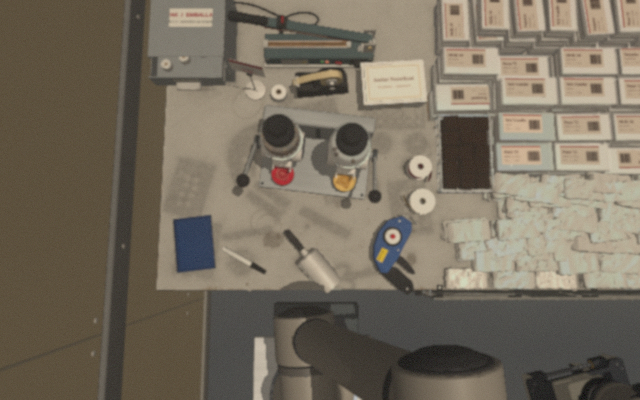

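View pics/side0.png

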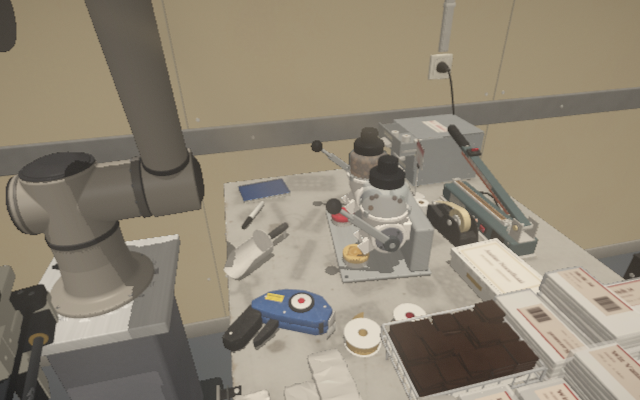

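The top view shows the lids at about (280,130) and (352,138) and the balls at (243,180) and (375,196). I'll zoom in to get exact positions and to see which canister is empty.

Run:
```python
import cv2,numpy as np
a=cv2.imread("pics/top0.png")[95:215,225:395]; b=cv2.imread("pics/side0.png")[120:280,300:440]
cv2.imwrite("pics/top_z.png",cv2.resize(a,None,fx=4.7,fy=4.7,interpolation=cv2.INTER_CUBIC))
b=np.clip(b.astype(float)*1.3,0,255).astype(np.uint8)
cv2.imwrite("pics/side_z.png",cv2.resize(b,None,fx=3.7,fy=3.7,interpolation=cv2.INTER_CUBIC))
```

```text
(no output)
```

View pics/top_z.png

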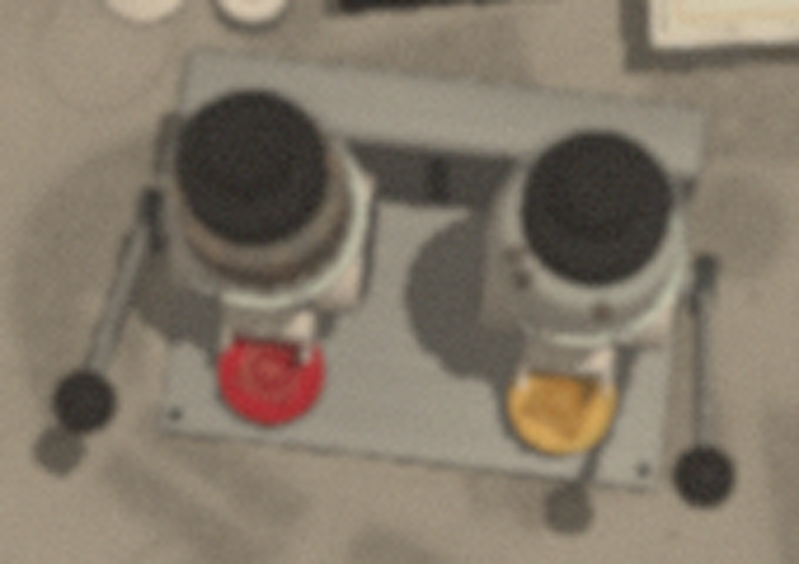

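View pics/side_z.png

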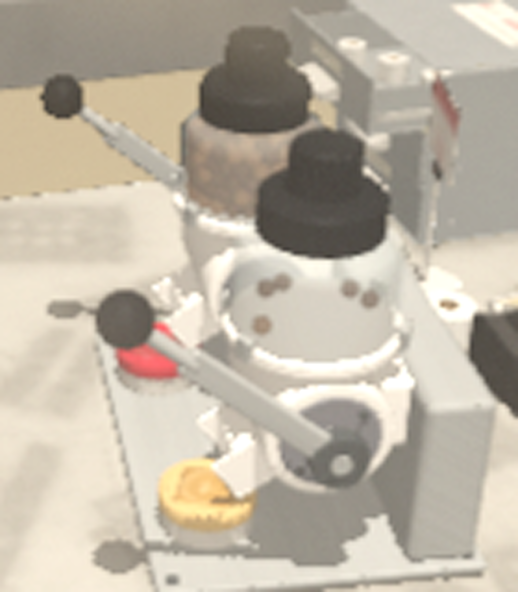

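The side view shows the right (near) canister holds the few drops, so I'll work on the right one. Next I fit the pose from both views.

Create h.py:
```python
import numpy as np
from plant import bot
def proj(c,X):
    p=c["K"]@(c["R"]@np.array(X,float)+c["t"]); return p[:2]/p[2]
```

Run:
```python
from h import *
from scipy.optimize import least_squares
T,S=bot.capture("top"),bot.capture("side")
f=lambda p,s,o:(np.array(p)+.5)/s-.5+np.array(o)
t=lambda *p:f(p,4.7,(225,95)); s=lambda *p:f(p,3.7,(300,120))
# (cam, pixel, kind, y, z)
ob=[(T,t(84,401),'b',154,208),(T,t(704,475),'b',-154,208),(S,s(126,319),'b',-154,208),(S,s(63,97),'b',154,208),
(T,t(252,168),'l',85,240),(T,t(597,208),'l',-85,240),(S,s(327,146),'l',-85,271),(S,s(257,42),'l',85,271)]
def W(q,k,y,z):
    x=q[3] if k=='b' else 0; c,n=np.cos(q[2]),np.sin(q[2])
    return [q[0]+c*x-n*y,q[1]+n*x+c*y,z]
r=lambda q:np.concatenate([proj(c,W(q,k,y,z))-p for c,p,k,y,z in ob])
a=least_squares(r,[600,0,0,-120]);q=a.x;print(q,a.fun.reshape(-1,2).round(1).tolist())
print("ballR",W(q,'b',-154,208),"lidR",W(q,'l',-85,217),"ballL",W(q,'b',154,208))
```

```text
[ 6.40352158e+02 -8.51052696e+00 -1.22578433e-01 -1.20102167e+02] [[0.8, -0.3], [0.7, 0.1], [-0.2, -0.2], [-0.2, -0.3], [0.2, -1.0], [0.7, -0.6], [-1.0, -1.7], [-0.7, -2.0]]
ballR [np.float64(502.321316669602), np.float64(-146.66991779900107), 208] lidR [np.float64(629.9590636400351), np.float64(-92.87274357706303), 217] ballL [np.float64(539.9809993931743), np.float64(159.01905533735507), 208]
```

Add to h.py:
```python
from scipy.spatial.transform import Rotation as Ro
def to(x,y,z,yaw):
    "tool-axis shift and turn to put the grasp point at x,y,z with heading yaw"
    o=bot.get_obs(); R=Ro.from_euler("xyz",o["tcp_rot"]).as_matrix()
    g=o["tool_pos"]+159*R[:,2]
    d=R.T@(np.array([x,y,z])-g); w=o["tcp_rot"][2]
    print("t",round(o["time"],2),"grasp",g.round(1),"yaw",round(w,3),"q",o["joint_positions"].round(2),"F",o["contact_force"].round(1),"w",round(o["grip_width"],1),"ff",o["finger_force"],"\nshift",d.round(1),"turn",round(-(yaw-w),3))
```

```bash
python3 -c "
from h import *
to(502,-147,265,-.1226)"
```

```text
t 0.2 grasp [ 116.  -511.8  245.3] yaw 0.223 q [-1.49  0.34  1.52 -0.    1.28 -0.15] F [ 0.3  0.4 -0.2] w 91.7 ff 0.0 
shift [ 457.1 -270.5  -19.4] turn 0.345
```
Note shift is capped; rows are targets; 62.5 mm per row. Type 5 rows halfway: final (228,-135,-20) .

Careful with the scale: shifts go in units of 5 mm and turns go in units of 0.1 rad. That gives: -20 mm is -4, 245 mm is 49, 0.345 rad is 3.45.

shift_gripper --steps '[{"aperture": 92,"sx": 9,"sy": -5.4,"sz": -4,"turn": 0.7},{"aperture": 92,"sx": 19,"sy": -11.2,"sz": -4,"turn": 1.4},{"aperture": 92,"sx": 29,"sy": -17.2,"sz": -4,"turn": 2.1},{"aperture": 92,"sx": 39,"sy": -23,"sz": -4,"turn": 2.8},{"aperture": 92,"sx": 49,"sy": -29,"sz": -4,"turn": 3.45}]'

```text
time: 0.82
tool_pos: [324.0, -315.0, 424.8]
tcp_rot: [3.141, -0.0, -0.125]
contact_force: [0.5, -0.0, -0.2]
grip_width: 91.9
finger_force: 0.0
```

```bash
python3 -c "
from h import *
to(502,-147,265,-.1226)"
```

```text
t 0.82 grasp [ 324.  -315.1  265.8] yaw -0.125 q [-0.94  0.19  1.68  0.    1.27  0.75] F [ 0.5 -0.  -0.2] w 91.9 ff 0.0 
shift [ 155.7 -188.9    0.8] turn -0.002
```

To row units: -189 mm is -37.8, 156 mm is 31.2.

shift_gripper --steps '[{"aperture": 92,"sx": 7,"sy": -8.4},{"aperture": 92,"sx": 15,"sy": -18.2},{"aperture": 92,"sx": 23,"sy": -28},{"aperture": 92,"sx": 31.2,"sy": -37.8},{"aperture": 92,"sx": 31.2,"sy": -37.8}]'

```text
time: 1.45
tool_pos: [502.8, -144.9, 424.2]
tcp_rot: [-3.141, 0.0, -0.117]
contact_force: [0.1, -0.3, -0.7]
grip_width: 91.7
finger_force: 0.0
```

Run:
```python
from h import *
import cv2
to(502,-147,208,-.1226)
c=bot.capture("wrist")
print(c["R"].round(3).tolist(),c["t"].round(1).tolist(),c["K"][0,0])
cv2.imwrite("pics/w1.png",c["color"][:,:,::-1])
print("ballR",proj(c,(502.3,-146.7,208)),"lid top",proj(c,(630,-92.9,271)))
```

```text
t 1.45 grasp [ 502.8 -144.7  265.2] yaw -0.117 q [-0.43  0.32  1.5   0.    1.32  1.26] F [ 0.1 -0.3 -0.7] w 91.7 ff 0.0 
shift [-0.6  2.4 57.2] turn 0.006
[[-0.116, -0.993, -0.001], [-0.949, 0.11, 0.294], [-0.292, 0.035, -0.956]] [-85.5, 450.2, 561.0] 330.30950612138827
ballR [324.03674451 231.70780515] lid top [129.70782464 -22.88228736]
```

View pics/w1.png

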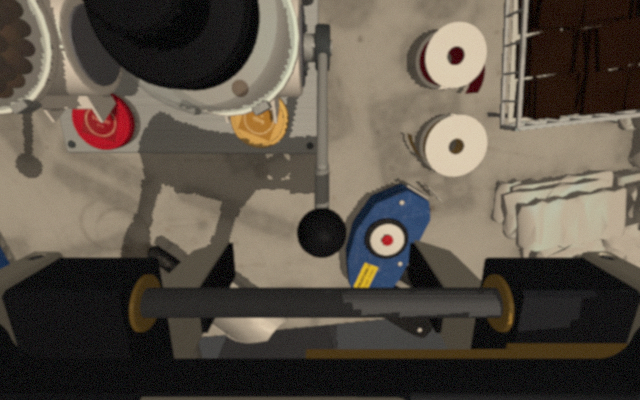

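The ball is at (321,233), within 3 px of the prediction. I'll descend and close on it.

To row units: 30 mm is 6, 58 mm is 11.6, 0.006 rad is 0.06.

shift_gripper --steps '[{"aperture": 92,"sx": -0.2,"sz": 6,"turn": 0.06},{"aperture": 92,"sx": -0.2,"sz": 11.6,"turn": 0.06},{"aperture": 26,"sx": -0.2,"sz": 11.6,"turn": 0.06},{"aperture": 26,"sx": -0.2,"sz": 11.6,"turn": 0.06},{"aperture": 26,"sx": -0.2,"sz": 11.6,"turn": 0.06}]'

```text
time: 2.12
tool_pos: [499.9, -148.3, 368.0]
tcp_rot: [3.141, -0.002, -0.129]
contact_force: [-0.7, -0.0, 0.0]
grip_width: 66.2
finger_force: 0.0
```

shift_gripper --steps '[{"aperture": 26},{"aperture": 26},{"aperture": 26}]'

```text
time: 2.5
tool_pos: [499.8, -147.5, 366.8]
tcp_rot: [-3.141, -0.0, -0.128]
contact_force: [2.3, 13.3, 0.9]
grip_width: 36.6
finger_force: 7.0
```

```bash
python3 - <<'E'
from h import *
to(502,-147,208,-.1226)
E
```

```text
t 2.5 grasp [ 499.9 -147.3  207.8] yaw -0.128 q [-0.43  0.37  1.59  0.    1.18  1.26] F [ 2.3 13.3  0.9] w 36.6 ff 7.037902325391769 
shift [ 2.1 -0.6 -0.2] turn -0.006
```

shift_gripper --steps '[{"aperture": 26,"sy": -0.3},{"aperture": 26,"sy": -0.5},{"aperture": 26,"sy": -0.5},{"aperture": 26,"sy": -0.5}]'

```text
time: 3.0
tool_pos: [500.2, -144.8, 366.7]
tcp_rot: [-3.14, 0.0, -0.128]
contact_force: [1.1, 6.0, 1.7]
grip_width: 30.4
finger_force: 30.0
```

```bash
python3 - <<'E'
from h import *
to(502,-147,208,-.1226)
E
```

```text
t 3.0 grasp [ 500.2 -144.6  207.7] yaw -0.128 q [-0.43  0.37  1.6   0.    1.18  1.27] F [1.1 6.  1.7] w 30.4 ff 30.000242292881012 
shift [ 2.1  2.2 -0.3] turn -0.006
```

To row units: 61.4 mm is 12.28, 48.1 mm is 9.62.

shift_gripper --steps '[{"aperture": 26,"sx": -1.7,"sy": -0.2,"sz": 2.2},{"aperture": 26,"sx": -3.2,"sy": -0.2,"sz": 4.56},{"aperture": 26,"sx": -4.48,"sy": -0.2,"sz": 7.04},{"aperture": 26,"sx": -5.56,"sy": -0.2,"sz": 9.62},{"aperture": 26,"sx": -6.38,"sy": -0.2,"sz": 12.28}]'

```text
time: 3.62
tool_pos: [468.2, -140.4, 304.7]
tcp_rot: [3.141, -0.0, -0.128]
contact_force: [0.2, 1.0, 5.6]
grip_width: 30.1
finger_force: 30.0
```

```bash
python3 - <<'E'
from h import *
to(502,-147,208,-.1226)
E
```

```text
t 3.62 grasp [ 468.3 -140.6  145.7] yaw -0.128 q [-0.45  0.39  1.76 -0.    0.99  1.25] F [0.2 1.  5.6] w 30.1 ff 30.000727772712708 
shift [ 34.3   2.1 -62.3] turn -0.006
```

shift_gripper --steps '[{"aperture": 26,"sx": -0.62,"sz": 2.72},{"aperture": 26,"sx": -0.98,"sz": 5.5},{"aperture": 26,"sx": -1.1,"sz": 8.28},{"aperture": 26,"sx": -0.98,"sz": 11.06},{"aperture": 26,"sx": -0.62,"sz": 13.6}]'

```text
time: 4.25
tool_pos: [465.0, -140.1, 236.6]
tcp_rot: [3.141, 0.001, -0.128]
contact_force: [-1.6, 0.3, 7.1]
grip_width: 30.4
finger_force: 30.0
```

shift_gripper --steps '[{"aperture": 26,"sx": 0.1,"sz": 0.4},{"aperture": 26,"sx": 0.2,"sz": 1},{"aperture": 26,"sx": 0.2,"sz": 1}]'

```text
time: 4.62
tool_pos: [465.8, -140.1, 232.9]
tcp_rot: [3.141, 0.001, -0.128]
contact_force: [-5.4, 1.1, 14.9]
grip_width: 30.3
finger_force: 30.0
```

```bash
python3 - <<'E'
from h import *
import cv2
to(502,-147,208,-.1226)
c=bot.capture("side")
cv2.imwrite("pics/s2.png",cv2.resize(c["color"][150:310,250:450,::-1],None,fx=3.5,fy=3.5))
E
```

```text
t 4.62 grasp [ 465.6 -140.2   73.9] yaw -0.128 q [-0.45  0.49  1.84 -0.    0.81  1.25] F [-5.4  1.1 14.9] w 30.3 ff 30.00207781791687 
shift [  36.8    2.2 -134.1] turn -0.005
```

View pics/s2.png

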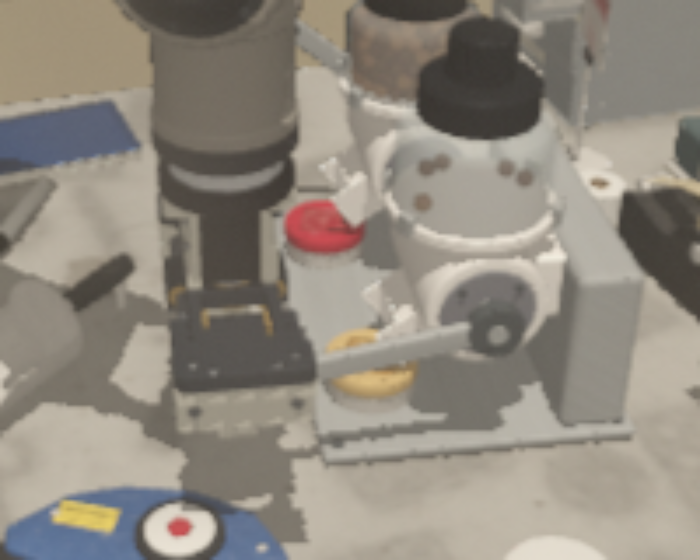

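The lever is on its lower stop: past level, with the reaction force at 15 N. I'll ease it back at about 0.35 rad/s.

To row units: -38.6 mm is -7.72, -31.6 mm is -6.32.

shift_gripper --steps '[{"aperture": 26,"sx": -0.4,"sz": -2.14},{"aperture": 26,"sx": -0.56,"sz": -3.54},{"aperture": 26,"sx": -0.64,"sz": -4.92},{"aperture": 26,"sx": -0.68,"sz": -6.32},{"aperture": 26,"sx": -0.64,"sz": -7.72}]'

```text
time: 5.3
tool_pos: [463.5, -139.8, 271.3]
tcp_rot: [3.141, -0.001, -0.128]
contact_force: [1.7, -0.4, 3.2]
grip_width: 30.3
finger_force: 30.0
```

Run:
```python
from h import *
to(502,-147,208,-.1226)
```

```text
t 5.3 grasp [ 463.6 -139.9  112.3] yaw -0.128 q [-0.45  0.43  1.81 -0.    0.9   1.25] F [ 1.7 -0.4  3.2] w 30.3 ff 30.000463128089905 
shift [ 39.    2.2 -95.6] turn -0.006
```

To row units: -34.4 mm is -6.88, -27.6 mm is -5.52.

shift_gripper --steps '[{"aperture": 26,"sx": 0.08,"sz": -1.38},{"aperture": 26,"sx": 0.24,"sz": -2.78},{"aperture": 26,"sx": 0.44,"sz": -4.16},{"aperture": 26,"sx": 0.72,"sz": -5.52},{"aperture": 26,"sx": 1.06,"sz": -6.88}]'

```text
time: 5.92
tool_pos: [469.2, -140.5, 305.9]
tcp_rot: [3.141, -0.002, -0.128]
contact_force: [6.6, -2.1, 0.7]
grip_width: 30.5
finger_force: 30.0
```

shift_gripper --steps '[{"aperture": 26,"sx": 0.38,"sz": -1.34},{"aperture": 26,"sx": 0.82,"sz": -2.66},{"aperture": 26,"sx": 1.34,"sz": -3.96},{"aperture": 26,"sx": 1.9,"sz": -5.24},{"aperture": 26,"sx": 2.52,"sz": -6.5}]'

```text
time: 6.55
tool_pos: [481.8, -142.1, 337.9]
tcp_rot: [3.141, -0.002, -0.128]
contact_force: [6.5, -2.4, -2.6]
grip_width: 30.6
finger_force: 30.0
```

shift_gripper --steps '[{"aperture": 26,"sx": 0.66,"sz": -1.22},{"aperture": 26,"sx": 1.4,"sz": -2.42},{"aperture": 26,"sx": 2.16,"sz": -3.58},{"aperture": 26,"sx": 2.6,"sz": -4.14}]'

```text
time: 7.05
tool_pos: [494.6, -143.7, 358.1]
tcp_rot: [3.141, -0.0, -0.128]
contact_force: [5.3, -3.5, -3.7]
grip_width: 30.8
finger_force: 30.0
```

Run:
```python
from h import *
to(501.5,-145,208,-.1226)
```

```text
t 7.05 grasp [ 494.6 -143.7  199.1] yaw -0.128 q [-0.43  0.37  1.62  0.    1.15  1.27] F [ 5.3 -3.5 -3.7] w 30.8 ff 29.999448359012604 
shift [ 7.   0.4 -8.9] turn -0.006
```

shift_gripper --steps '[{"aperture": 26,"sx": 0.4,"sz": -0.6},{"aperture": 26,"sx": 0.8,"sz": -1.1},{"aperture": 26,"sx": 1.3,"sz": -1.8},{"aperture": 26,"sx": 1.3,"sz": -2},{"aperture": 26,"sx": 1.3,"sz": -2}]'

```text
time: 7.68
tool_pos: [499.5, -144.5, 363.3]
tcp_rot: [-3.14, 0.01, -0.129]
contact_force: [5.1, -7.0, -27.8]
grip_width: 30.4
finger_force: 30.0
```

Run:
```python
from h import *
to(501.5,-145,208,-.1226)
```

```text
t 7.67 grasp [ 497.9 -144.   204.3] yaw -0.129 q [-0.43  0.37  1.6  -0.    1.18  1.27] F [  5.1  -7.  -27.8] w 30.4 ff 29.996229708194733 
shift [ 3.6  0.5 -3.7] turn -0.006
```

The lever is on its upper stop. I'll relax the push, release, and rise.

To row units: 2.5 mm is 0.5, 2 mm is 0.4.

shift_gripper --steps '[{"aperture": 26,"sz": 0.4},{"aperture": 26,"sz": 0.5},{"aperture": 26,"sz": 0.5}]'

```text
time: 8.05
tool_pos: [499.3, -144.3, 363.2]
tcp_rot: [-3.141, 0.008, -0.128]
contact_force: [-0.2, -5.5, -18.4]
grip_width: 30.4
finger_force: 30.0
```

shift_gripper --steps '[{"aperture": 70},{"aperture": 70},{"aperture": 92},{"aperture": 92,"sz": -3},{"aperture": 92,"sz": -10}]'

```text
time: 8.68
tool_pos: [500.3, -144.2, 416.6]
tcp_rot: [-3.141, 0.002, -0.128]
contact_force: [-0.1, -0.7, -0.1]
grip_width: 75.9
finger_force: 0.0
```

shift_gripper --steps '[{"aperture": 92,"sz": -11},{"aperture": 92,"sz": -16},{"aperture": 92,"sz": -16}]'

```text
time: 9.05
tool_pos: [500.3, -144.1, 499.1]
tcp_rot: [3.14, -0.006, -0.128]
contact_force: [-0.1, -0.2, -0.1]
grip_width: 91.6
finger_force: 0.0
```

Run:
```python
from h import *
import cv2
to(630,-93,330,-.1226)
c=bot.capture("wrist");cv2.imwrite("pics/w3.png",c["color"][:,:,::-1])
print(proj(c,(630,-92.9,271)),proj(c,(630,-92.9,241)),proj(c,(501.5,-144.5,208)))
```

```text
t 9.05 grasp [ 501.2 -144.5  340.1] yaw -0.128 q [-0.43  0.28  1.36  0.    1.5   1.27] F [-0.1 -0.2 -0.1] w 91.6 ff 0.0 
shift [121.1 -67.6  10.7] turn -0.005
[200.98930924  24.00735035] [216.9463323   34.56698697] [320.55295059 198.69461163]
```

View pics/w3.png

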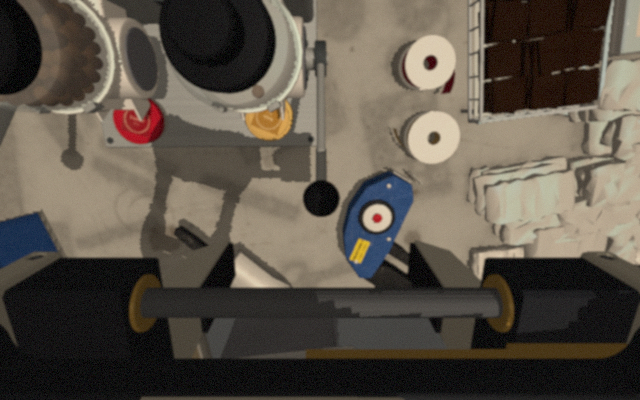

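The ball is back at rest at (321,198), as predicted. The lid skirt is centred at about (217,35), which matches the fit. I'll move over the lid.

shift_gripper --steps '[{"aperture": 92,"sx": 8,"sy": -4.4,"turn": -1.3},{"aperture": 92,"sx": 16,"sy": -9,"turn": -2.6},{"aperture": 92,"sx": 24.2,"sy": -13.6,"sz": 2,"turn": -4},{"aperture": 92,"sx": 24.2,"sy": -13.6,"sz": 2,"turn": -4}]'

```text
time: 9.6
tool_pos: [631.3, -91.0, 481.3]
tcp_rot: [-3.138, 0.006, 0.275]
contact_force: [0.3, 0.1, -1.2]
grip_width: 91.6
finger_force: 0.0
```

Run:
```python
from h import *
import cv2
to(630,-93,264,.272)
```

```text
t 9.6 grasp [630.2 -90.6 322.3] yaw 0.275 q [-0.26  0.53  1.03  0.    1.6   1.03] F [ 0.3  0.1 -1.2] w 91.6 ff 0.0 
shift [-0.5  2.4 58.3] turn 0.003
```

To row units: 30 mm is 6, 2 mm is 0.4.

shift_gripper --steps '[{"aperture": 92,"sy": 0.4,"sz": 6},{"aperture": 92,"sy": 0.4,"sz": 11.6},{"aperture": 92,"sy": 0.4,"sz": 11.6},{"aperture": 60,"sy": 0.4,"sz": 11.6},{"aperture": 48,"sy": 0.4,"sz": 11.6}]'

```text
time: 10.22
tool_pos: [629.6, -94.4, 429.6]
tcp_rot: [3.14, -0.002, 0.271]
contact_force: [0.2, -0.6, -0.4]
grip_width: 76.6
finger_force: 0.0
```

shift_gripper --steps '[{"aperture": 46},{"aperture": 42},{"aperture": 40}]'

```text
time: 10.6
tool_pos: [629.7, -94.3, 428.1]
tcp_rot: [3.141, -0.0, 0.272]
contact_force: [-0.1, -0.4, 0.3]
grip_width: 46.4
finger_force: 0.0
```

Run:
```python
from h import *
import cv2
to(630,-93,264,.272)
```

```text
t 10.6 grasp [629.7 -94.3 269.1] yaw 0.272 q [-0.27  0.54  1.14 -0.    1.46  1.03] F [-0.1 -0.4  0.3] w 46.4 ff 0.0 
shift [ 0.6 -1.2  5.1] turn -0.0
```

To row units: 4 mm is 0.8, -1 mm is -0.2.

shift_gripper --steps '[{"aperture": 44,"sy": -0.2,"sz": 0.8},{"aperture": 40,"sy": -0.2,"sz": 0.8},{"aperture": 34,"sy": -0.2,"sz": 0.8},{"aperture": 34,"sy": -0.2,"sz": 0.8},{"aperture": 34,"sy": -0.2,"sz": 0.8}]'

```text
time: 11.22
tool_pos: [629.4, -93.3, 423.9]
tcp_rot: [-3.141, 0.0, 0.272]
contact_force: [-1.0, 0.2, -1.4]
grip_width: 40.7
finger_force: 30.0
```

Run:
```python
from h import *
import cv2
to(630,-93,264,.272);print(bot.get_obs()["moment"])
```

```text
t 11.22 grasp [629.3 -93.3 264.9] yaw 0.272 q [-0.27  0.54  1.15 -0.    1.45  1.03] F [-1.   0.2 -1.4] w 40.7 ff 29.999739825725555 
shift [ 0.8 -0.1  0.9] turn -0.0
[ 0.14370251  0.1660646  -0.04160491]
```

It's gripped and centred, with no side load. I'll try anticlockwise first (negative tool turn).

To row units: -0.18 rad is -1.8.

shift_gripper --steps '[{"aperture": 34,"turn": -0.6},{"aperture": 34,"turn": -1.2},{"aperture": 34,"turn": -1.8},{"aperture": 34,"turn": -1.8}]'

```text
time: 11.72
tool_pos: [629.7, -92.8, 424.1]
tcp_rot: [-3.141, -0.002, 0.451]
contact_force: [2.9, 4.0, -2.0]
grip_width: 40.4
finger_force: 30.0
```

Run:
```python
from h import *
to(630,-93,264,.272);print(bot.get_obs()["moment"])
```

```text
t 11.72 grasp [629.9 -92.6 265.1] yaw 0.451 q [-0.27  0.54  1.15  0.    1.45  0.85] F [ 2.9  4.  -2. ] w 40.4 ff 29.998450577259064 
shift [-0.1  0.4  1. ] turn 0.179
[ 0.80214489 -0.50293722 -0.6140743 ]
```

Mz is -0.61 N·m, about the slip limit, so that is probably the wrong way. I'll try clockwise.

To row units: 0.1 rad is 1.

shift_gripper --steps '[{"aperture": 34,"turn": 1},{"aperture": 34,"turn": 2},{"aperture": 34,"turn": 3},{"aperture": 34,"turn": 4},{"aperture": 34,"turn": 4}]'

```text
time: 12.35
tool_pos: [629.4, -93.1, 424.0]
tcp_rot: [-3.141, 0.0, 0.052]
contact_force: [0.5, 4.0, -1.2]
grip_width: 40.2
finger_force: 30.0
```

Run:
```python
from h import *
to(630,-93,264,.272);print(bot.get_obs()["moment"])
```

```text
t 12.35 grasp [629.3 -93.  265. ] yaw 0.052 q [-0.27  0.54  1.15  0.    1.45  1.25] F [ 0.5  4.  -1.2] w 40.2 ff 30.000955760478973 
shift [0.7 0.  1. ] turn -0.22
[ 0.62020525 -0.01244946  0.06055886]
```

Clockwise turns freely (0.06 N·m). I'll add about 0.88 rad to reach roughly 1.2.

shift_gripper --steps '[{"aperture": 34,"turn": 1.7},{"aperture": 34,"turn": 3.4},{"aperture": 34,"turn": 5.1},{"aperture": 34,"turn": 6.8},{"aperture": 34,"turn": 8.5}]'

```text
time: 12.98
tool_pos: [629.8, -92.0, 424.2]
tcp_rot: [-3.139, 0.001, -0.801]
contact_force: [2.0, 6.7, -1.2]
grip_width: 40.3
finger_force: 30.0
```

shift_gripper --steps '[{"aperture": 34,"turn": 0.3},{"aperture": 34,"turn": 0.3}]'

```text
time: 13.22
tool_pos: [629.9, -92.0, 424.2]
tcp_rot: [-3.138, 0.001, -0.825]
contact_force: [3.2, 7.3, -0.9]
grip_width: 40.2
finger_force: 30.0
```

Run:
```python
from h import *
to(630,-93,264,.272);print(bot.get_obs()["moment"])
```

```text
t 13.22 grasp [630.2 -91.6 265.2] yaw -0.825 q [-0.27  0.54  1.15  0.    1.45  2.13] F [ 3.2  7.3 -0.9] w 40.2 ff 30.00578910112381 
shift [0.9 1.1 1.2] turn -1.097
[ 1.56516713 -0.56863502  0.08897206]
```

To row units: -6 mm is -1.2, -1 mm is -0.2.

shift_gripper --steps '[{"aperture": 34,"sx": -0.1,"sy": -0.18,"sz": -0.2},{"aperture": 34,"sx": -0.1,"sy": -0.18,"sz": -0.6},{"aperture": 34,"sx": -0.1,"sy": -0.18,"sz": -1.2},{"aperture": 34,"sx": -0.1,"sy": -0.18,"sz": -1.2}]'

```text
time: 13.72
tool_pos: [630.1, -91.7, 430.2]
tcp_rot: [-3.14, -0.0, -0.826]
contact_force: [3.6, 4.1, -1.2]
grip_width: 40.5
finger_force: 30.0
```

Run:
```python
from h import *
to(630,-93,264,.272);print(bot.get_obs()["moment"])
```

```text
t 13.72 grasp [630.3 -91.5 271.2] yaw -0.826 q [-0.27  0.54  1.14  0.    1.46  2.13] F [ 3.6  4.1 -1.2] w 40.5 ff 30.002704560756683 
shift [0.9 1.3 7.2] turn -1.098
[ 1.13365224 -0.48883721  0.03723062]
```

To row units: -41 mm is -8.2, -36 mm is -7.2.

shift_gripper --steps '[{"aperture": 34,"sz": -1.6},{"aperture": 34,"sz": -3.2},{"aperture": 34,"sz": -5.2},{"aperture": 34,"sz": -7.2},{"aperture": 34,"sz": -8.2}]'

```text
time: 14.35
tool_pos: [629.7, -92.6, 472.1]
tcp_rot: [-3.141, -0.001, -0.828]
contact_force: [0.2, -0.7, -0.7]
grip_width: 40.8
finger_force: 30.0
```

shift_gripper --steps '[{"aperture": 34},{"aperture": 34},{"aperture": 34}]'

```text
time: 14.72
tool_pos: [629.8, -92.3, 470.5]
tcp_rot: [3.141, 0.001, -0.828]
contact_force: [-0.3, 0.3, -1.0]
grip_width: 40.6
finger_force: 30.0
```

Run:
```python
from h import *
import cv2
to(630,-92,264,.272);print(bot.get_obs()["moment"])
c=bot.capture("side")
cv2.imwrite("pics/s4.png",cv2.resize(c["color"][70:270,290:460,::-1],None,fx=3,fy=3,interpolation=cv2.INTER_CUBIC))
```

```text
t 14.72 grasp [629.6 -92.3 311.5] yaw -0.828 q [-0.27  0.52  1.06 -0.    1.56  2.13] F [-0.3  0.3 -1. ] w 40.6 ff 29.99918818473816 
shift [ 0.  -0.5 47.5] turn -1.1
[ 0.06804268 -0.03980132  0.02039521]
```

View pics/s4.png

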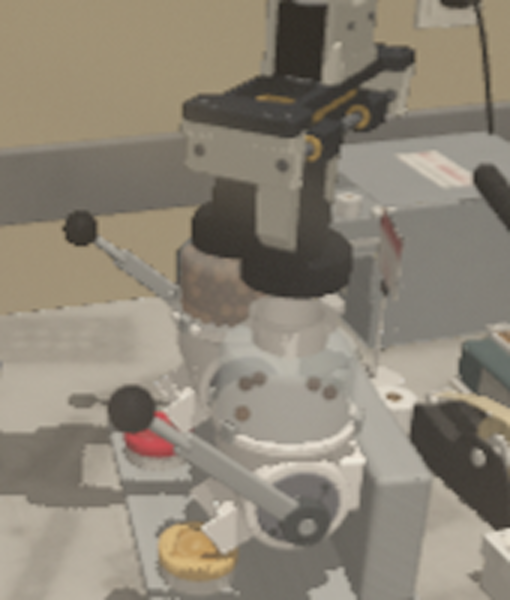

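The side view shows the lid held level above the open neck. Both levers are at rest, the left lid is still on, and the tins haven't moved.

```bash
python3 -c "
from plant import bot
print(bot.close_job())"
```

```text
the job is handed in; nothing more can be done
None
```

The job is handed in: I pulled the right (empty) canister's lever fully down and eased it back to rest, then unscrewed its lid clockwise; the gripper holds the lid level about 3 cm above the neck, and the closing picture shows the left lever and lid as they were.

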